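Dress a reed plate with the diamond file

TASK

Slide the loupe carriage clear of the reed plate to its end stop, then take the red-gripped file out of its cork tray and make one steady stroke with it, flat along the sloping brass plate from the free end towards the spring clip, pressing with 2 to 10 N all the way and stopping short of the clip. Lay the file back flat in its tray and let go, leaving the loupe parked and the other things on the desk alone.

Things in the scene. Friction and masses are not known exactly. Their poses are not given: they have to be found in the camera images.
- plate: Brass reed plate, 36 x 136 mm, on the sprung bed of a wooden tuning block (85 x 156 mm) that slopes down to the front at 25 degrees. Origin: centre of its upper face, 62 mm above the desk; z is the face's normal (25 degrees from vertical, leaning to the robot's side), x up the slope, y level along the plate: y = +68 mm is the clip end, -68 mm the free end.
- clip_edge (a point): Edge of the steel spring clip that holds the plate's +y end, on the plate's face and centre line, 56 mm from the plate's centre; same axes as the plate. The clip reaches on to y = 73 mm and 10 mm above the plate. Plate, clip and bed sink together on springs, square to the slope: they yield from about 1.5 N on, 1 mm for each further newton, 10 mm at most.
- carriage (a joint): Position of the loupe carriage on its rail, 0 to 0.120 m; 0.120 is the red end stop on the clip side (parked), small values hold the loupe over the plate. Moves level, along the plate's +y, friction about 1.5 N.
- loupe_knob (a point): Top centre of the black upright knob on the loupe carriage: 16 mm diameter, graspable over 32 mm below its top; 138 mm above the desk, 67 mm (level) behind the plate's centre line. The carriage (26 x 40 mm) ends 40 mm below the knob's top. An 8 mm steel arm runs from it forward, below the carriage's top, to the chrome loupe (36 mm diameter, 24 mm high, 30 mm above the plate).
- tray: Low wooden tray with a cork floor, fixed to the desk, 100 (x) x 58 (y) mm; floor 8 mm and rim 14 mm above the desk, walls 4 mm. Origin on the desk under its middle, z up.
- file: Flat diamond file with raised red grip, loose, about 140 g. Sole 64 (x) x 14 (y) x 4 mm; above it on two posts the red grip bar, 56 (x) x 16 (y) mm, from 22 to 46 mm above the sole's underside. Origin at the middle of the sole's underside, z up through the grip, x along the file. Both ends are alike. It lies roughly along the tray's x.
- comb: Bystander: black comb, 110 x 28 x 12 mm, loose; origin under its middle.
- rivet_tin: Bystander: open tin, 80 x 56 x 20 mm, loose; origin under its middle.
- fork: Bystander: tuning fork upright on a wooden box, box 70 x 60 x 34 mm, 149 mm tall in all, loose; origin under its middle.
- jar: Bystander: amber jar, 52 mm diameter, 55 mm tall, loose; origin under its middle.
- cover: Bystander: steel cover plate, 28 x 105 x 10 mm, loose; origin under its middle.
- screwdriver: Bystander: yellow-handled screwdriver, 150 mm long, lying; origin under its middle.
- mug: Bystander: blue mug, 76 mm diameter, 85 mm tall, loose; origin under its middle.

How it is judged:
By the outcome, as a careful person would: the job done as asked, in the order asked, and still so for the second after the job is handed in, with the robot touching nothing.
It also fails if it takes over 72 s, if anything falls off the work surface, if the arm or the gripper's body presses on something with over 40 N, if the wrist force passes 120 N, or if a joint passes its speed limit or range.

ROBOT

A 6-joint arm with a two-finger parallel gripper is mounted at the origin on the work surface. World frame = base frame: x ahead of the robot, y to its left, z up, the work surface at z = 0. Lengths are in m, angles in rad, forces in N, time in s.
With the tool pointing down it reaches from about 0.35 to 0.975 m from the base axis. Payload 4.9 kg.
Tool frame: the origin (TCP) lies at the very end of the fingers, on their centre line; the grasp point (between the pads) lies 19 mm behind it; z points along the fingers, y is the line along which they close (so a half turn about z gives the same grasp; the last joint's range is limited). The gripper opens to 85 mm and grips with 20 to 120 N. Pads are 22 mm wide; open, the fingers measure 114 mm over their backs; the gripper's body (76 mm by 85 mm) begins 54 mm behind the grasp point. The pads swing forward as they close: fully open they stand 13 mm farther back than shut.
Start: joints at [-1.468, 0.053, 1.613, -0, 1.476, -0.119], TCP at [0.137, -0.61, 0.231] pointing down, gripper open.
Joint ranges: [-3.01, 3.01], [-1.01, 2.22], [0.06, 2.58], [-1.02, 4.17], [0.09, 2.62], [-3.14, 3.14]. Speed limits (rad/s): [2.57, 2.57, 3.14, 3.14, 3.14, 3.14].

INTERFACE

Orientations are given as a unit quaternion [w, x, y, z].
In Python, from plant import manip gives the robot as it stands.
- The arm moves only by the tool send_rows, never from a script. Its argument "increments" is a list of rows, each an object of numbers: "claw": the closure, from -1 (fully open) to 1 (shut); "dx", "dy", "dz": the shift along the tool's x, y, z in units of 0.5 m (1.0 is 0.5 m); "yaw": the turn about the tool's z in units of 1.5 rad (1.0 is 1.5 rad). A call has 1 to 20 rows; each row is the pose to reach, as a shift and turn from the pose commanded when the call began, along the tool's axes at that moment; what a row does not reach only later rows make up. A row lasts 1/8 s, in which the tool goes at most 62.5 mm and 10.7 degrees, less where a joint would pass 70% of its speed; a pose out of reach is approached as far as the arm can. A call with a number of a shift or a turn outside -1 to 1 is refused whole. A call with a gripper value outside its range is refused whole. The fingers move at their own pace and stop on an object; the grip force is fixed at half the most. Time passes only in rows, so rows that repeat a pose let the fingers close. It gives the time, the measured TCP pose, the force, the opening and the grip force at its end, in the units of the state.
- manip.state(): the state, without advancing time (a new reading comes with each control period).
- manip.grab_frame(name): name is "side" or "top" or "wrist"; returns the picture (480x640x3 uint8, red, green, blue); there is no depth.
- manip.camera_params(name): a dict with "camera_matrix" (3x3 intrinsics, pixels), "extrinsics" (4x4, takes a point from world to camera coordinates); the wrist camera has in their place "tool_from_camera" (4x4, takes a point from camera to tool coordinates, whose origin is the TCP and whose axes are the flange's). Camera axes: x right, y down, z forward; pixel columns grow to the right and rows downward; lengths in m; the calibration is good to about 2 mm. A picture is of the moment at which its call begins: read the wrist's pose just before it. camera_params takes no time and is no camera call.
- manip.job_done(): hands the job in; it is judged then, once.
The state is a dict: "time": time; "joint_pos": joint angles; "joint_vel": joint speeds; "joint_efforts": joint torques, N m; "tool_pos": TCP position; "tool_rot": TCP orientation; "contact_force": force on the tool from outside, world axes, zero at the start; "ft_torque": the same for the moment, N m; "gripper_width": opening from 0.0 (shut) to 1.0 (fully open); "grasp_force": force on a finger pad.
Only numpy, scipy, OpenCV 4.12 (cv2) and the standard library are available. Lean on these libraries where they do the work, as an engineer would, in place of code of your own. Each camera call takes 0.05 s, during which the arm holds its last target. There are 200 camera calls.

## Working session

There is one attempt and no reset: what is moved stays moved. The work goes in short steps, Python scripts to look and compute and a tool call to move; the robot and the scene stay as the last step left them, time stands still between calls to the robot, and variables do not carry over. Pictures are saved under pics/ and viewed, at most 10 in all, crops included, and the job is handed in when it is done.

Besides the shell and the picture viewer there is one more tool, called after "Emit:" in YAML: its name, and indented under it one key for each argument. send_rows: Moves the arm, as the interface text tells. Shifts and turns lie within -1 to 1; 1 stands for 0.5 m of shift or 1.5 rad of turn. Its arguments: {"type":"object","properties":{"increments":{"type":"array","items":{"type":"object","properties":{"claw":{"type":"number"},"dx":{"type":"number"},"dy":{"type":"number"},"dz":{"type":"number"},"yaw":{"type":"number"}}}}},"required":["increments"]}

```bash
mkdir -p pics
python3 - <<'E'
from plant import manip
import cv2,json,numpy as np
s=manip.state();print(s)
for n in("side","top","wrist"):
    im=manip.grab_frame(n);cv2.imwrite(f"pics/{n}0.png",im[:,:,::-1])
    print(n,{k:np.round(v,4).tolist() for k,v in manip.camera_params(n).items()})
E
```

```text
{'time': 0.0, 'joint_pos': array([-1.46799048e+00,  5.33562497e-02,  1.61427592e+00, -2.36592205e-06,
        1.47599748e+00, -1.18997613e-01]), 'joint_vel': array([ 0.00288882,  0.00145911,  0.00189948, -0.00187751,  0.00338762,
       -0.00018081]), 'joint_efforts': array([ 8.17147593e-04, -3.93676043e+01, -3.70180678e+01, -1.05868410e-04,
        7.03051468e-03,  6.33809591e-06]), 'tool_pos': array([ 0.13743097, -0.60907291,  0.2300742 ]), 'tool_rot': array([-1.01847442e-03,  9.93856176e-01,  1.10674591e-01,  7.06805700e-06]), 'contact_force': array([-0.50027147, -0.81525403,  0.08564249]), 'ft_torque': array([ 0.05174556, -0.02593715, -0.05026009]), 'grasp_force': 0.0, 'gripper_width': 0.9978763152491804}
side {'camera_matrix': [[540.7973, 0.0, 321.1304], [0.0, 540.7973, 252.9047], [0.0, 0.0, 1.0]], 'extrinsics': [[0.9748, -0.2222, 0.0196, -0.5643], [-0.1239, -0.6125, -0.7807, 0.1251], [0.1855, 0.7586, -0.6247, 1.1334], [0.0, 0.0, 0.0, 1.0]]}
top {'camera_matrix': [[512.3259, 0.0, 315.1183], [0.0, 512.3259, 242.2149], [0.0, 0.0, 1.0]], 'extrinsics': [[-0.0205, -0.9996, 0.0191, -0.0028], [-0.9956, 0.0187, -0.0921, 0.5622], [0.0917, -0.0209, -0.9956, 1.1298], [0.0, 0.0, 0.0, 1.0]]}
wrist {'camera_matrix': [[372.9111, 0.0, 323.263], [0.0, 372.9111, 241.5909], [0.0, 0.0, 1.0]], 'tool_from_camera': [[0.0002, -0.9486, -0.3163, 0.0821], [1.0, 0.0004, -0.0005, -0.0002], [0.0006, -0.3163, 0.9486, -0.1426], [0.0, 0.0, 0.0, 1.0]]}
```

View pics/top0.png

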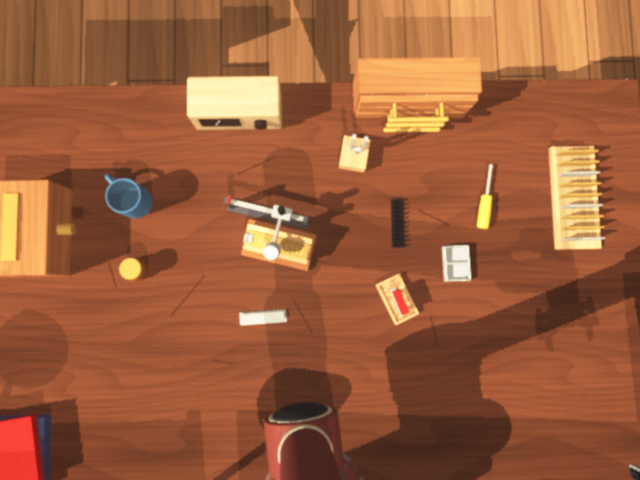

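View pics/side0.png

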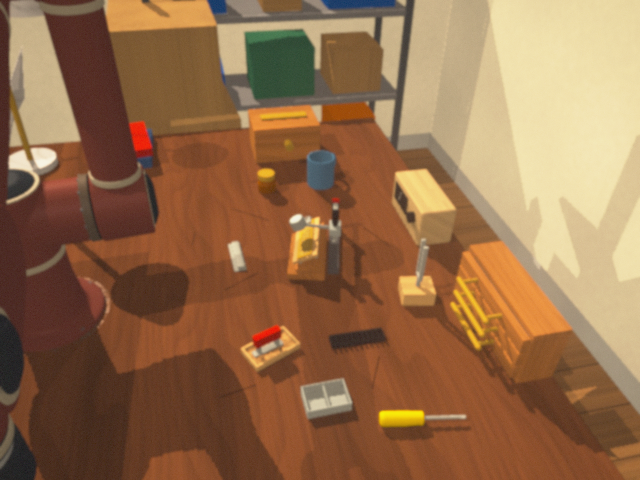

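The top view shows the plate block near (278,245), with the clip end on the left. The knob is near (281,211), the red end stop at (230,200), and the tray with the red grip at (397,299).

```bash
cat > h.py <<'E'
import numpy as np,cv2
from plant import manip
from scipy.spatial.transform import Rotation as R
def T(s):
    q=s["tool_rot"];M=np.eye(4);M[:3,:3]=R.from_quat([q[1],q[2],q[3],q[0]]).as_matrix();M[:3,3]=s["tool_pos"];return M
def cam(n,s=None):
    p=manip.camera_params(n)
    E=p["extrinsics"] if n!="wrist" else np.linalg.inv(T(s)@p["tool_from_camera"])
    return np.array(p["camera_matrix"]),np.array(E)
def ray(c,uv,z):
    K,E=c;d=E[:3,:3].T@np.linalg.solve(K,[uv[0],uv[1],1]);o=-E[:3,:3].T@E[:3,3]
    return o+d*(z-o[2])/d[2]
def proj(c,P):
    K,E=c;q=K@(E[:3,:3]@np.asarray(P)+E[:3,3]);return q[:2]/q[2]
def shot(n,name):
    s=manip.state();im=manip.grab_frame(n)[:,:,::-1].copy();cv2.imwrite(f"pics/{name}.png",im)
    np.save(f"pics/{name}.npy",T(s));return s,im
def st():
    s=manip.state();M=T(s);print("t",round(s["time"],2),"p",np.round(s["tool_pos"],4),"yaw",round(np.degrees(np.arctan2(M[1,0],M[0,0])),2),"tz",np.round(M[:3,2],3),"F",np.round(s["contact_force"],1),"M",np.round(s["ft_torque"],2),"w",round(s["gripper_width"],3),"g",round(s["grasp_force"],1));return s,M
E
python3 - <<'E'
from h import *
c=cam("top")
for n,uv,z in[("knob",(281,211),.138),("stop",(230,200),.1),("tray",(397,299),.014),("grip",(401,302),.054),("plate",(278,245),.062),("fork",(354,153),.034)]:print(n,np.round(ray(c,uv,z),3))
im=cv2.imread("pics/top0.png")[180:335,215:425];cv2.imwrite("pics/topc.png",cv2.resize(im,None,fx=3.8,fy=3.8,interpolation=cv2.INTER_CUBIC))
s,M=st();print(np.round(M,3))
E
```

```text
knob [0.617 0.057 0.138]
stop [0.648 0.166 0.1  ]
tray [ 0.431 -0.197  0.014]
grip [ 0.425 -0.198  0.054]
plate [0.554 0.068 0.062]
fork [ 0.764 -0.107  0.034]
t 0.15 p [ 0.1374 -0.6092  0.2303] yaw 12.71 tz [-0.     0.002 -1.   ] F [-0.8 -0.2 -0.7] M [-0.01  0.02 -0.06] w 1.002 g 0.0
[[ 0.976  0.22  -0.     0.137]
 [ 0.22  -0.976  0.002 -0.609]
 [ 0.    -0.002 -1.     0.23 ]
 [ 0.     0.     0.     1.   ]]
```

View pics/topc.png

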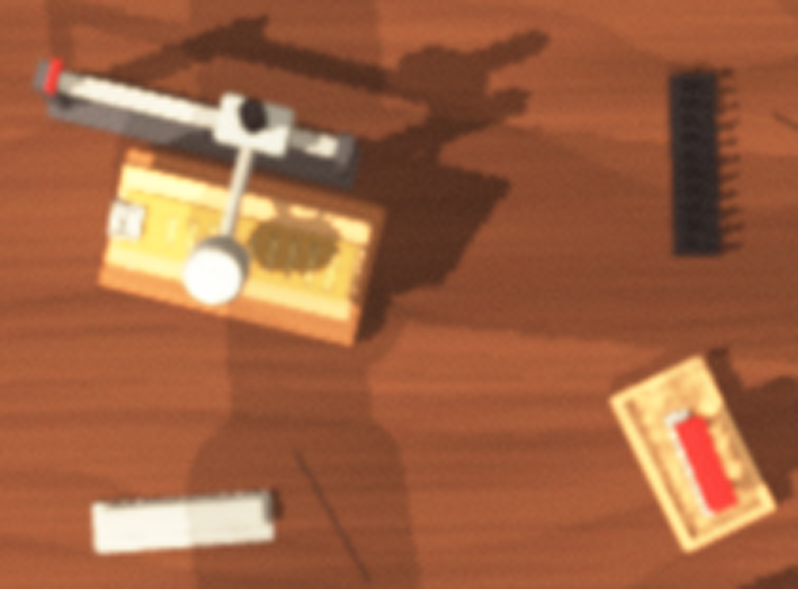

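Emit:
send_rows:
  increments:
    - {"dx": 0.99, "dy": -1.0, "dz": -0.04, "yaw": 0.317, "claw": -1}
    - {"dx": 0.99, "dy": -1.0, "dz": -0.04, "yaw": 0.317, "claw": -1}
    - {"dx": 0.99, "dy": -1.0, "dz": -0.04, "yaw": 0.317, "claw": -1}
    - {"dx": 0.99, "dy": -1.0, "dz": -0.04, "yaw": 0.317, "claw": -1}
    - {"dx": 0.99, "dy": -1.0, "dz": -0.04, "yaw": 0.317, "claw": -1}
    - {"dx": 0.99, "dy": -1.0, "dz": -0.04, "yaw": 0.317, "claw": -1}
    - {"dx": 0.99, "dy": -1.0, "dz": -0.04, "yaw": 0.317, "claw": -1}
    - {"dx": 0.99, "dy": -1.0, "dz": -0.04, "yaw": 0.317, "claw": -1}
    - {"dx": 0.99, "dy": -1.0, "dz": -0.04, "yaw": 0.317, "claw": -1}
    - {"dx": 0.99, "dy": -1.0, "dz": -0.04, "yaw": 0.317, "claw": -1}
    - {"dx": 0.99, "dy": -1.0, "dz": -0.04, "yaw": 0.317, "claw": -1}
    - {"dx": 0.99, "dy": -1.0, "dz": -0.04, "yaw": 0.317, "claw": -1}
    - {"dx": 0.99, "dy": -1.0, "dz": -0.04, "yaw": 0.317, "claw": -1}
    - {"dx": 0.99, "dy": -1.0, "dz": -0.04, "yaw": 0.317, "claw": -1}

```text
time: 1.9
tool_pos: [0.5098, -0.0141, 0.251]
tool_rot: [0.0, 0.992, -0.127, -0.0]
contact_force: [-0.4, -0.6, 0.8]
gripper_width: 1.005
grasp_force: 0.0
```

Run:
```python
from h import *
s,M=st();s,im=shot("wrist","w1")
cv2.imwrite("pics/w1b.png",cv2.resize(im,(800,600),interpolation=cv2.INTER_CUBIC))
print(s["joint_pos"].round(2))
```

```text
t 1.9 p [ 0.5098 -0.0141  0.251 ] yaw -14.62 tz [-0.001 -0.    -1.   ] F [-0.4 -0.6  0.8] M [-0.02 -0.05 -0.04] w 1.005 g 0.0
[-0.17 -0.24  1.85 -0.    1.53  1.65]
```

View pics/w1b.png

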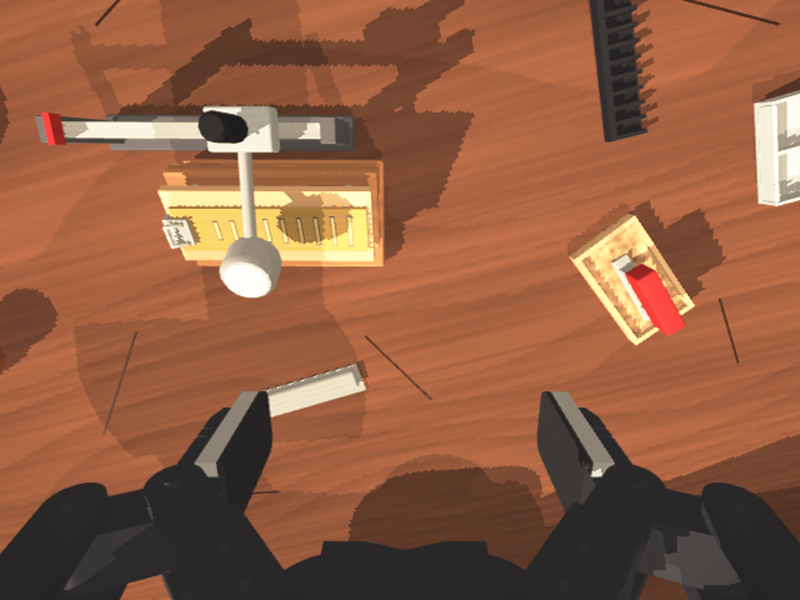

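The wrist view (scaled by 1.25) shows the knob top near (209,124), the plate at about (180–372, 205–263), and the grip near (655,295). I'll enlarge the plate region next.

Run:
```python
from h import *
im=cv2.imread("pics/w1.png")[76:246,100:320]
cv2.imwrite("pics/w1c.png",cv2.resize(im,None,fx=3.5,fy=3.5,interpolation=cv2.INTER_CUBIC))
```

```text
(no output)
```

View pics/w1c.png

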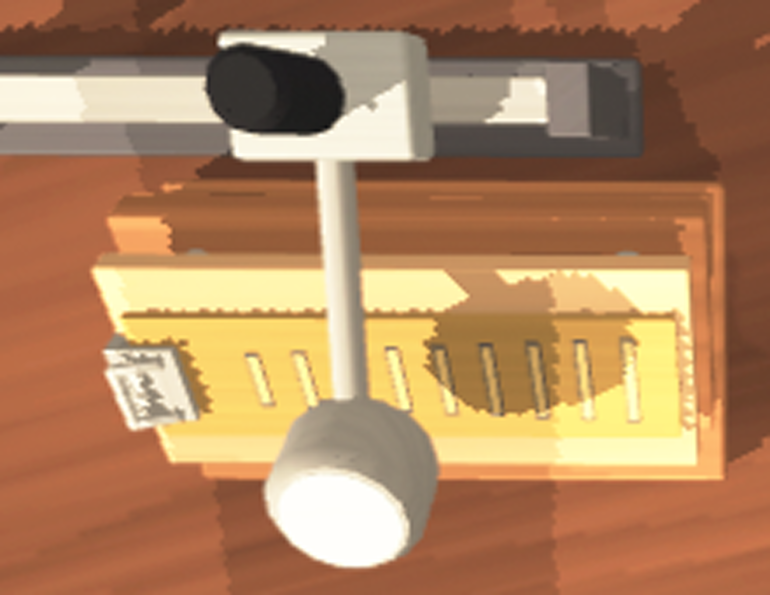

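```bash
cat >> h.py <<'E'
def platept(p,l):
    a=p[2];ex=np.array([np.cos(a),np.sin(a),0]);ey=np.array([-np.sin(a),np.cos(a),0]);t=np.radians(25);k=np.array([0,0,1])
    X=np.cos(t)*ex+np.sin(t)*k;Z=-np.sin(t)*ex+np.cos(t)*k
    return np.array([p[0],p[1],.062])+l[0]*X+l[1]*ey+l[2]*Z
def wcam(name):
    p=manip.camera_params("wrist");return np.array(p["camera_matrix"]),np.linalg.inv(np.load(f"pics/{name}.npy")@p["tool_from_camera"])
E
python3 - <<'E'
from h import *
from scipy.optimize import least_squares
c=wcam("w1")
L=[(.018,-.068,0),(-.018,-.068,0),(.018,.068,0),(-.018,.068,0)]
U=np.array([(676,317),(681,436),(122,314),(157,437)])/3.5+[100,76]
f=lambda p:np.concatenate([proj(c,platept(p,l))-u for l,u in zip(L,U)])
r=least_squares(f,[.55,.07,-.25],x_scale=[.01,.01,.1]);p=r.x
print("plate",p.round(4),np.degrees(p[2]).round(2),"res",r.fun.round(2))
knob=ray(c,np.array((243,88))/3.5+[100,76],.138);print("knob",knob)
a=p[2];ex=np.array([np.cos(a),np.sin(a)]);ey=np.array([-np.sin(a),np.cos(a)])
print("knob rel",(knob[:2]-p[:2])@ex,(knob[:2]-p[:2])@ey)
lp=ray(c,np.array((343,512))/3.5+[100,76],.062+.030/np.cos(0)+.024);print("loupe rel",(lp[:2]-p[:2])@ex,(lp[:2]-p[:2])@ey)
S=ray(c,np.array((60,129))/1.25,.095);print("stop rel",(S[:2]-p[:2])@ex,(S[:2]-p[:2])@ey)
g=[ray(c,np.array(q)/1.25,.054) for q in((633,270),(678,325))];print("grip",g)
M=np.load("pics/w1.npy");print("tool move to knob",M[:3,:3].T@(knob-[0,0,.028]-M[:3,3]))
E
```

```text
plate [ 0.5583  0.0717 -0.2607] -14.94 res [-0.82  0.44 -0.23  0.04 -1.11  0.38  2.31 -1.08]
knob [0.62345162 0.0588926  0.138     ]
knob rel 0.06628804752108856 0.004450155376303567
loupe rel -0.020378736912783035 0.00185581365971228
stop rel 0.0658328837118343 0.11240836833897243
grip [array([ 0.46057188, -0.17831363,  0.054     ]), array([ 0.40712213, -0.20783366,  0.054     ])]
tool move to knob [ 0.09158819 -0.09942169  0.1409118 ]
```

The plate fit is good and puts the knob 66 mm behind the centre line at y=4 mm. Next I go above the knob, descend and grip it.

Emit:
send_rows:
  increments:
    - {"dx": 0.183, "dy": -0.199, "dz": 0.1, "claw": -1}
    - {"dx": 0.183, "dy": -0.199, "dz": 0.1, "claw": -1}
    - {"dx": 0.183, "dy": -0.199, "dz": 0.1, "claw": -1}
    - {"dx": 0.183, "dy": -0.199, "dz": 0.2, "claw": -1}
    - {"dx": 0.183, "dy": -0.199, "dz": 0.282, "claw": -1}
    - {"dx": 0.183, "dy": -0.199, "dz": 0.282, "claw": -1}
    - {"dx": 0.183, "dy": -0.199, "dz": 0.282, "claw": 1}
    - {"dx": 0.183, "dy": -0.199, "dz": 0.282, "claw": 1}
    - {"dx": 0.183, "dy": -0.199, "dz": 0.282, "claw": 1}
    - {"dx": 0.183, "dy": -0.199, "dz": 0.282, "claw": 1}
    - {"dx": 0.183, "dy": -0.199, "dz": 0.282, "claw": 1}
    - {"dx": 0.183, "dy": -0.199, "dz": 0.282, "claw": 1}

```text
invalid input
```

```bash
python3 -c "
from h import *
st()"
```

```text
t 1.95 p [ 0.5098 -0.0143  0.2511] yaw -14.65 tz [-0. -0. -1.] F [0.4 0.1 0.1] M [-0.03 -0.02  0.  ] w 1.0 g 0.0
```

Emit:
send_rows:
  increments:
    - {"dx": 0.183, "dy": -0.199, "dz": 0.1, "yaw": 0, "claw": -1}
    - {"dx": 0.183, "dy": -0.199, "dz": 0.1, "yaw": 0, "claw": -1}
    - {"dx": 0.183, "dy": -0.199, "dz": 0.1, "yaw": 0, "claw": -1}
    - {"dx": 0.183, "dy": -0.199, "dz": 0.2, "yaw": 0, "claw": -1}
    - {"dx": 0.183, "dy": -0.199, "dz": 0.282, "yaw": 0, "claw": -1}
    - {"dx": 0.183, "dy": -0.199, "dz": 0.282, "yaw": 0, "claw": -1}
    - {"dx": 0.183, "dy": -0.199, "dz": 0.282, "yaw": 0, "claw": 1}
    - {"dx": 0.183, "dy": -0.199, "dz": 0.282, "yaw": 0, "claw": 1}
    - {"dx": 0.183, "dy": -0.199, "dz": 0.282, "yaw": 0, "claw": 1}
    - {"dx": 0.183, "dy": -0.199, "dz": 0.282, "yaw": 0, "claw": 1}
    - {"dx": 0.183, "dy": -0.199, "dz": 0.282, "yaw": 0, "claw": 1}
    - {"dx": 0.183, "dy": -0.199, "dz": 0.282, "yaw": 0, "claw": 1}

```text
time: 3.45
tool_pos: [0.6246, 0.0602, 0.1118]
tool_rot: [0.0, 0.992, -0.126, 0.001]
contact_force: [-2.1, -1.2, 5.4]
gripper_width: 0.165
grasp_force: 58.7
```

```bash
python3 -c "
from h import *
st()"
```

```text
t 3.45 p [0.6246 0.0602 0.1118] yaw -14.53 tz [ 0.002 -0.    -1.   ] F [-2.1 -1.2  5.4] M [-0.16  0.28  0.01] w 0.165 g 58.7
```

Emit:
send_rows:
  increments:
    - {"dx": 0, "dy": -0.03, "dz": 0, "yaw": 0, "claw": 1}
    - {"dx": 0, "dy": -0.06, "dz": 0, "yaw": 0, "claw": 1}
    - {"dx": 0, "dy": -0.09, "dz": 0, "yaw": 0, "claw": 1}
    - {"dx": 0, "dy": -0.12, "dz": 0, "yaw": 0, "claw": 1}
    - {"dx": 0, "dy": -0.14, "dz": 0, "yaw": 0, "claw": 1}
    - {"dx": 0, "dy": -0.15, "dz": 0, "yaw": 0, "claw": 1}

```text
time: 4.2
tool_pos: [0.6439, 0.1332, 0.1118]
tool_rot: [0.0, 0.992, -0.126, 0.001]
contact_force: [0.1, -1.8, 5.5]
gripper_width: 0.165
grasp_force: 58.8
```

Run:
```python
from h import *
s,M=st();s,im=shot("wrist","w2");s,t=shot("top","t2")
t=cv2.resize(t[170:290,205:365],None,fx=3.5,fy=3.5,interpolation=cv2.INTER_CUBIC)
a=cv2.resize(im[40:440,60:300],None,fx=1,fy=1)
cv=np.zeros((420,800,3),np.uint8);cv[:420,:560]=t;cv[:400,560:]=a;cv2.imwrite("pics/c2.png",cv)
```

```text
t 4.2 p [0.6439 0.1332 0.1118] yaw -14.51 tz [ 0.003 -0.    -1.   ] F [ 0.1 -1.8  5.5] M [-0.24 -0.01  0.02] w 0.165 g 58.8
```

View pics/c2.png

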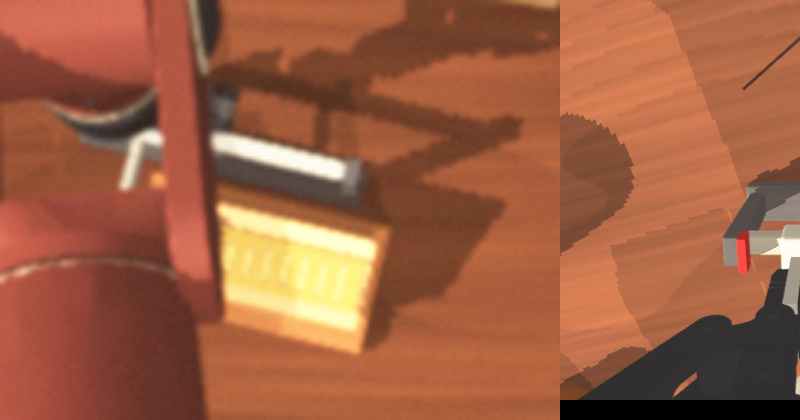

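Emit:
send_rows:
  increments:
    - {"dx": 0, "dy": -0.004, "dz": 0, "yaw": 0, "claw": 1}
    - {"dx": 0, "dy": -0.008, "dz": 0, "yaw": 0, "claw": 1}
    - {"dx": 0, "dy": -0.011, "dz": 0, "yaw": 0, "claw": 1}
    - {"dx": 0, "dy": -0.014, "dz": 0, "yaw": 0, "claw": 1}

```text
time: 4.8
tool_pos: [0.6456, 0.1395, 0.1118]
tool_rot: [0.0, 0.992, -0.126, 0.001]
contact_force: [-0.1, -2.5, 5.2]
gripper_width: 0.164
grasp_force: 58.8
```

Emit:
send_rows:
  increments:
    - {"dx": 0, "dy": -0.003, "dz": 0, "yaw": 0, "claw": 1}
    - {"dx": 0, "dy": -0.006, "dz": 0, "yaw": 0, "claw": 1}
    - {"dx": 0, "dy": -0.008, "dz": 0, "yaw": 0, "claw": 1}

```text
time: 5.18
tool_pos: [0.6466, 0.1433, 0.1118]
tool_rot: [0.0, 0.992, -0.126, 0.001]
contact_force: [0.4, -1.9, 6.1]
gripper_width: 0.166
grasp_force: 58.8
```

Emit:
send_rows:
  increments:
    - {"dx": 0, "dy": -0.002, "dz": 0, "yaw": 0, "claw": 1}
    - {"dx": 0, "dy": -0.004, "dz": 0, "yaw": 0, "claw": 1}
    - {"dx": 0, "dy": -0.006, "dz": 0, "yaw": 0, "claw": 1}

```text
time: 5.55
tool_pos: [0.6474, 0.1462, 0.1118]
tool_rot: [0.0, 0.992, -0.127, 0.001]
contact_force: [0.4, -1.7, 6.6]
gripper_width: 0.163
grasp_force: 58.8
```

Emit:
send_rows:
  increments:
    - {"dx": 0, "dy": -0.003, "dz": 0, "yaw": 0, "claw": 1}
    - {"dx": 0, "dy": -0.006, "dz": 0, "yaw": 0, "claw": 1}
    - {"dx": 0, "dy": -0.009, "dz": 0, "yaw": 0, "claw": 1}

```text
time: 5.92
tool_pos: [0.6485, 0.1506, 0.1118]
tool_rot: [0.0, 0.992, -0.127, 0.001]
contact_force: [0.7, -1.1, 5.7]
gripper_width: 0.164
grasp_force: 58.8
```

Emit:
send_rows:
  increments:
    - {"dx": 0, "dy": -0.003, "dz": 0, "yaw": 0, "claw": 1}
    - {"dx": 0, "dy": -0.006, "dz": 0, "yaw": 0, "claw": 1}
    - {"dx": 0, "dy": -0.008, "dz": 0, "yaw": 0, "claw": 1}

```text
time: 6.3
tool_pos: [0.6486, 0.1508, 0.1118]
tool_rot: [0.004, 0.992, -0.127, 0.0]
contact_force: [-5.5, -14.7, 9.4]
gripper_width: 0.159
grasp_force: 59.6
```

Contact with the end stop is felt (about −15 N), so the loupe is parked. Next I release, rise and go above the tray.

Emit:
send_rows:
  increments:
    - {"dx": 0, "dy": 0.005, "dz": 0, "yaw": 0, "claw": -0.2}
    - {"dx": 0, "dy": 0.005, "dz": 0, "yaw": 0, "claw": -0.2}
    - {"dx": 0, "dy": 0.005, "dz": 0, "yaw": 0, "claw": -0.2}
    - {"dx": 0, "dy": 0.005, "dz": -0.08, "yaw": 0, "claw": -0.2}
    - {"dx": 0, "dy": 0.005, "dz": -0.16, "yaw": 0, "claw": -0.2}
    - {"dx": -0.242, "dy": 0.78, "dz": -0.16, "yaw": 0.541, "claw": -0.5}
    - {"dx": -0.242, "dy": 0.78, "dz": -0.16, "yaw": 0.541, "claw": -1}
    - {"dx": -0.242, "dy": 0.78, "dz": -0.16, "yaw": 0.541, "claw": -1}
    - {"dx": -0.242, "dy": 0.78, "dz": -0.16, "yaw": 0.541, "claw": -1}
    - {"dx": -0.242, "dy": 0.78, "dz": -0.16, "yaw": 0.541, "claw": -1}
    - {"dx": -0.242, "dy": 0.78, "dz": -0.16, "yaw": 0.541, "claw": -1}
    - {"dx": -0.242, "dy": 0.78, "dz": -0.16, "yaw": 0.541, "claw": -1}
    - {"dx": -0.242, "dy": 0.78, "dz": -0.16, "yaw": 0.541, "claw": -1}
    - {"dx": -0.242, "dy": 0.78, "dz": -0.16, "yaw": 0.541, "claw": -1}

```text
time: 8.05
tool_pos: [0.4337, -0.1918, 0.1903]
tool_rot: [-0.0, 0.862, -0.508, -0.0]
contact_force: [0.3, -0.1, 0.2]
gripper_width: 0.997
grasp_force: 0.0
```

Run:
```python
from h import *
s,M=st();s,im=shot("wrist","w3");s,t=shot("top","t3")
a=cv2.resize(im[60:360,170:470],(600,600),interpolation=cv2.INTER_CUBIC)
t=cv2.resize(t[170:290,205:325],(200,200),interpolation=cv2.INTER_CUBIC)
cv=np.zeros((600,800,3),np.uint8);cv[:,:600]=a;cv[:200,600:]=t;cv2.imwrite("pics/c3.png",cv)
```

```text
t 8.05 p [ 0.4337 -0.1918  0.1903] yaw -61.0 tz [ 0.     0.001 -1.   ] F [ 0.3 -0.1  0.2] M [ 0.01 -0.05  0.03] w 0.997 g 0.0
```

View pics/c3.png

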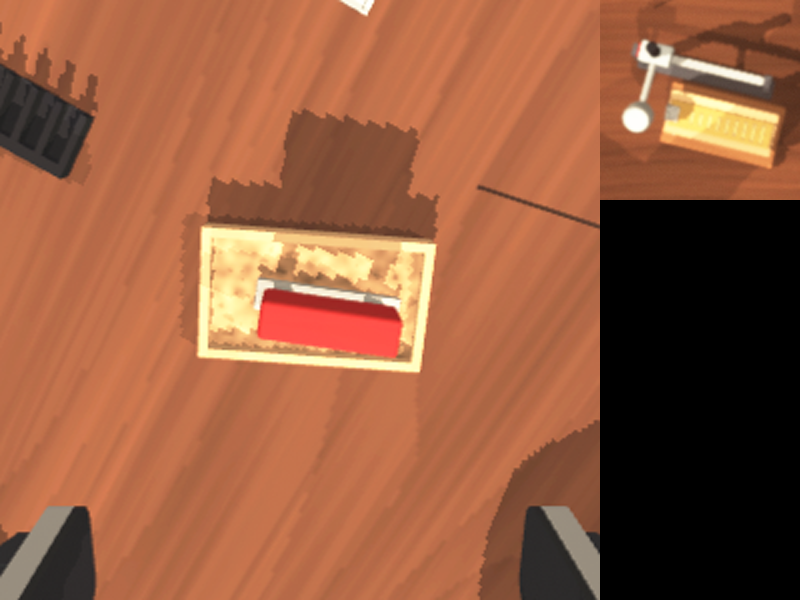

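The loupe is parked clear of the plate. The grip top's near edge runs (258,340)–(400,357) in the crop, the sole's far edge (259,281)–(400,297), and the tray rim corners are (203,227), (435,241), (420,372) and (198,356).

Run:
```python
from h import *
from scipy.optimize import least_squares
c=wcam("w3");M=np.load("pics/w3.npy")
def fit(L,U,z,g):
    U=np.array(U)/2+[170,60]
    def pt(p,l):
        k,s=np.cos(p[2]),np.sin(p[2]);return np.array([p[0]+k*l[0]-s*l[1],p[1]+s*l[0]+k*l[1],l[2]])
    f=lambda p:np.concatenate([proj(c,pt(p,l))-u for l,u in zip(L,U)])
    r=least_squares(f,g,x_scale=[.01,.01,.1]);print(r.x.round(4),np.degrees(r.x[2]).round(2),r.fun.round(1));return r.x
g=[.43,-.19,np.radians(-151)]
f=fit([(-.028,-.008,.054),(.028,-.008,.054),(-.032,.007,.012),(.032,.007,.012)],[(258,340),(400,357),(259,281),(400,297)],0,g)
t=fit([(-.05,.029,.014),(.05,.029,.014),(.05,-.029,.014),(-.05,-.029,.014)],[(203,227),(435,241),(420,372),(198,356)],0,g)
print("file in tool",M[:3,:3].T@(np.array([f[0],f[1],.027])-M[:3,3]))
a=t[2];d=f[:2]-t[:2];print("file in tray",d@[np.cos(a),np.sin(a)],d@[-np.sin(a),np.cos(a)])
```

```text
[ 0.4269 -0.1976 -2.7533] -157.75 [-0.2  0.6 -0.3  0.2 -0.6 -0.6  1.2 -0.2]
[ 0.4333 -0.1962 -2.7036] -154.91 [-0.6 -0.2  0.4  0.8 -0.  -0.7  0.3  0.1]
file in tool [0.00184783 0.0088444  0.16324967]
file in tray 0.00636442783909822 -0.0013493096098832287
```

Emit:
send_rows:
  increments:
    - {"dx": 0.004, "dy": 0.018, "dz": 0.1, "yaw": 0.0785, "claw": -1}
    - {"dx": 0.004, "dy": 0.018, "dz": 0.2, "yaw": 0.0785, "claw": -1}
    - {"dx": 0.004, "dy": 0.018, "dz": 0.26, "yaw": 0.0785, "claw": -1}
    - {"dx": 0.004, "dy": 0.018, "dz": 0.3, "yaw": 0.0785, "claw": -1}
    - {"dx": 0.004, "dy": 0.018, "dz": 0.319, "yaw": 0.0785, "claw": -1}
    - {"dx": 0.004, "dy": 0.018, "dz": 0.319, "yaw": 0.0785, "claw": -0.3}
    - {"dx": 0.004, "dy": 0.018, "dz": 0.319, "yaw": 0.0785, "claw": -0.3}
    - {"dx": 0.004, "dy": 0.018, "dz": 0.319, "yaw": 0.0785, "claw": -0.3}
    - {"dx": 0.004, "dy": 0.018, "dz": 0.319, "yaw": 0.0785, "claw": -0.3}
    - {"dx": 0.004, "dy": 0.018, "dz": 0.319, "yaw": 0.0785, "claw": -0.3}

```text
time: 9.4
tool_pos: [0.4274, -0.199, 0.0319]
tool_rot: [-0.0, 0.83, -0.558, 0.001]
contact_force: [0.2, 1.9, 4.6]
gripper_width: 0.652
grasp_force: 15.5
```

```bash
python3 -c "
from h import *
st()"
```

```text
t 9.4 p [ 0.4274 -0.199   0.0319] yaw -67.79 tz [ 0.002 -0.001 -1.   ] F [0.2 1.9 4.6] M [ 0.22 -0.13  0.07] w 0.652 g 15.5
```

At claw −0.3 the grip is only about 15 N, so the file can pivot in the pads. I'll align with the tray, lift 1 mm and lean the file against the near wall to pre-tilt it towards 25°.

Emit:
send_rows:
  increments:
    - {"dx": 0, "dy": 0, "dz": -0.003, "yaw": -0.033, "claw": -0.3}
    - {"dx": 0, "dy": 0, "dz": -0.003, "yaw": -0.033, "claw": -0.3}
    - {"dx": -0.01, "dy": 0, "dz": -0.003, "yaw": -0.033, "claw": -0.3}
    - {"dx": -0.02, "dy": 0, "dz": -0.003, "yaw": -0.033, "claw": -0.3}
    - {"dx": -0.026, "dy": 0, "dz": -0.003, "yaw": -0.033, "claw": -0.3}
    - {"dx": -0.026, "dy": 0, "dz": -0.003, "yaw": -0.033, "claw": -0.3}

```text
time: 10.15
tool_pos: [0.4213, -0.1861, 0.0321]
tool_rot: [-0.0, 0.844, -0.537, -0.0]
contact_force: [0.1, -0.1, -0.8]
gripper_width: 0.652
grasp_force: 15.0
```

Emit:
send_rows:
  increments:
    - {"dx": -0.004, "dy": 0, "dz": 0, "yaw": 0, "claw": -0.3}
    - {"dx": -0.008, "dy": 0, "dz": 0, "yaw": 0, "claw": -0.3}
    - {"dx": -0.012, "dy": 0, "dz": 0, "yaw": 0, "claw": -0.3}
    - {"dx": -0.016, "dy": 0, "dz": 0, "yaw": 0, "claw": -0.3}

```text
time: 10.65
tool_pos: [0.4186, -0.1799, 0.0328]
tool_rot: [0.0, 0.844, -0.537, 0.001]
contact_force: [0.3, -3.8, -0.3]
gripper_width: 0.653
grasp_force: 12.3
```

Emit:
send_rows:
  increments:
    - {"dx": -0.004, "dy": 0, "dz": 0, "yaw": 0, "claw": -0.3}
    - {"dx": -0.008, "dy": 0, "dz": 0, "yaw": 0, "claw": -0.3}
    - {"dx": -0.012, "dy": 0, "dz": 0, "yaw": 0, "claw": -0.3}
    - {"dx": -0.016, "dy": 0, "dz": 0, "yaw": 0, "claw": -0.3}
    - {"dx": -0.019, "dy": 0, "dz": 0, "yaw": 0, "claw": -0.3}

```text
time: 11.28
tool_pos: [0.4143, -0.1705, 0.0323]
tool_rot: [-0.0, 0.844, -0.537, 0.0]
contact_force: [2.4, -3.6, -0.2]
gripper_width: 0.651
grasp_force: 12.4
```

Run:
```python
from h import *
s,M=st();s,im=shot("wrist","w4");s,t=shot("side","s4")
a=cv2.resize(im[230:430,200:440],(480,400),interpolation=cv2.INTER_CUBIC)
t=cv2.resize(t[310:390,220:320],(320,256),interpolation=cv2.INTER_CUBIC)
cv=np.zeros((400,800,3),np.uint8);cv[:,:480]=a;cv[:256,480:]=t;cv2.imwrite("pics/c4.png",cv)
```

```text
t 11.28 p [ 0.4143 -0.1705  0.0323] yaw -64.94 tz [ 0.001  0.    -1.   ] F [ 2.4 -3.6 -0.2] M [-0.54 -0.41 -0.03] w 0.651 g 12.4
```

View pics/c4.png

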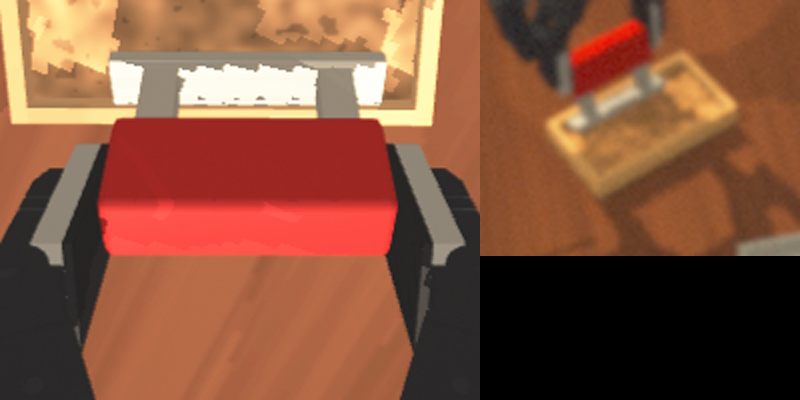

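The file is tilted and held. In the crop the bar edges are at rows 119, 202 and 252, and the sole edges at rows 53, 63 and 104. I'll fit the tilt from those.

```bash
cat >> h.py <<'E'
from scipy.optimize import least_squares
def filefit(L,U):
    p=manip.camera_params("wrist");K=np.array(p["camera_matrix"]);E=np.linalg.inv(p["tool_from_camera"])
    # file in tool frame: file x=tool y, y=tool x, z=-tool z ; q: tx,ty,tz,tilt(about y_tool),yaw
    def pt(q,l):
        v=np.array([l[1],l[0],-l[2]])/1000
        return R.from_euler("yz",[q[3],q[4]]).apply(v)+np.array(q[:3])
    f=lambda q:np.concatenate([proj((K,E),pt(q,l))-u for l,u in zip(L,U)])
    r=least_squares(f,[0.01,0,.02,.3,0],x_scale=[.01,.01,.01,.1,.1]);q=r.x
    print("origin in tool mm",(q[:3]*1e3).round(1),"tilt,yaw",np.degrees(q[3:]).round(1),"rms",np.sqrt(np.mean(r.fun**2)).round(2),"max",abs(r.fun).max().round(1));return q
E
python3 - <<'E'
from h import *
L=[(-28,8,46),(28,8,46),(-28,-8,46),(28,-8,46),(-28,8,22),(28,8,22),(-32,7,4),(32,7,4),(-32,-7,4),(32,-7,4),(-32,7,0),(32,7,0)]
U=np.array([(101,201),(395,203),(106,252),(393,252),(116,119),(382,119),(111,63),(385,63),(113,104),(383,104),(109,53),(386,53)])/2+[200,230]
filefit(L,U)
E
```

```text
origin in tool mm [12.3 -0.4 24.9] tilt,yaw [18.4  0. ] rms 1.47 max 2.8
```

Emit:
send_rows:
  increments:
    - {"dx": -0.004, "dy": 0, "dz": 0, "yaw": 0, "claw": -0.3}
    - {"dx": -0.007, "dy": 0, "dz": 0, "yaw": 0, "claw": -0.3}
    - {"dx": -0.007, "dy": 0, "dz": 0, "yaw": 0, "claw": -0.3}
    - {"dx": -0.006, "dy": 0, "dz": -0.02, "yaw": 0, "claw": -0.3}
    - {"dx": -0.006, "dy": 0, "dz": -0.08, "yaw": 0, "claw": -0.3}
    - {"dx": -0.006, "dy": 0, "dz": -0.16, "yaw": 0, "claw": -0.3}
    - {"dx": -0.006, "dy": 0, "dz": -0.24, "yaw": 0, "claw": -0.3}
    - {"dx": -0.006, "dy": 0, "dz": -0.24, "yaw": 0, "claw": -0.3}

```text
time: 12.38
tool_pos: [0.4143, -0.1687, 0.1564]
tool_rot: [-0.0, 0.844, -0.537, 0.003]
contact_force: [0.8, 0.1, -1.3]
gripper_width: 0.649
grasp_force: 12.6
```

Run:
```python
from h import *
s,M=st();s,im=shot("wrist","w5")
a=cv2.resize(im[230:390,200:440],(720,480),interpolation=cv2.INTER_CUBIC);cv2.imwrite("pics/c5.png",a)
```

```text
t 12.38 p [ 0.4143 -0.1687  0.1564] yaw -64.93 tz [ 0.005 -0.003 -1.   ] F [ 0.8  0.1 -1.3] M [-0.03  0.04 -0.01] w 0.649 g 12.6
```

View pics/c5.png

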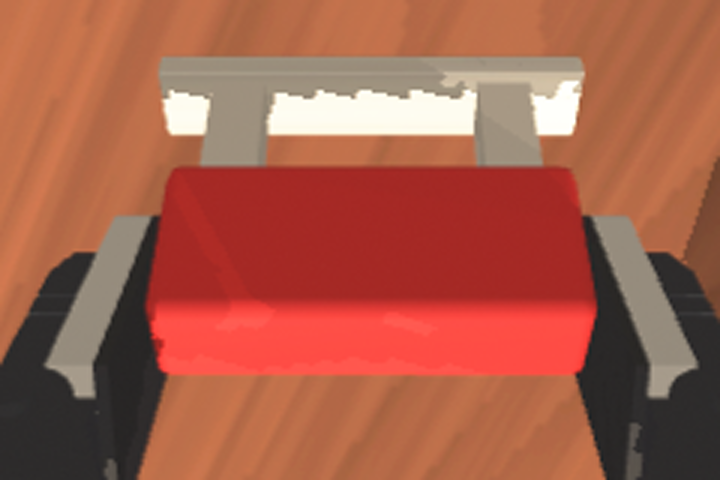

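Run:
```python
from h import *
L=[(-28,8,46),(28,8,46),(-28,-8,46),(28,-8,46),(-28,8,22),(28,8,22),(-32,7,4),(32,7,4),(-32,-7,4),(32,-7,4),(-32,7,0),(32,7,0)]
U=np.array([(148,306),(597,306),(158,374),(590,374),(167,166),(578,166),(162,75),(581,75),(167,134),(577,134),(160,57),(584,57)])/3+[200,230]
q=filefit(L,U)
U2=np.delete(U,[0,1,2,3],0);L2=L[4:];filefit(L2,U2)
# candidate target: file origin at plate (0,y0,0)
p=[.5583,.0717,-.2607]
S,M=st()
o=q[:3]*1
for y in(-.045,.018):
    P=platept(p,(0,y,0));a=p[2]
    tx=np.array([np.cos(a),np.sin(a),0]);ty=np.array([np.sin(a),-np.cos(a),0]);tz=np.array([0,0,-1.])
    tcp=P-(tx*o[0]+ty*o[1]+tz*o[2]);print(y,"tcp at contact",tcp.round(4),"tool delta",(M[:3,:3].T@(tcp-M[:3,3])).round(4))
```

```text
origin in tool mm [17.4 -0.4 22.1] tilt,yaw [23.8 -0.1] rms 1.17 max 2.1
origin in tool mm [18.1 -0.5 20.7] tilt,yaw [26.6 -0. ] rms 0.73 max 1.8
t 12.43 p [ 0.4131 -0.1679  0.1538] yaw -64.93 tz [ 0.001 -0.001 -1.   ] F [ 0.1  0.8 -1.6] M [ 0.06 -0.   -0.04] w 0.654 g 12.6
-0.045 tcp at contact [0.5298 0.0323 0.0841] tool delta [-0.132  -0.1904  0.0698]
0.018 tcp at contact [0.546  0.0931 0.0841] tool delta [-0.1802 -0.2309  0.0698]
```

Tilt is about 25°. Next I go to the hover pose over the free end.

Emit:
send_rows:
  increments:
    - {"dx": -0.264, "dy": -0.381, "dz": 0, "yaw": -0.582, "claw": -0.3}
    - {"dx": -0.264, "dy": -0.381, "dz": 0, "yaw": -0.582, "claw": -0.3}
    - {"dx": -0.264, "dy": -0.381, "dz": 0, "yaw": -0.582, "claw": -0.3}
    - {"dx": -0.264, "dy": -0.381, "dz": 0, "yaw": -0.582, "claw": -0.3}
    - {"dx": -0.264, "dy": -0.381, "dz": 0, "yaw": -0.582, "claw": -0.3}
    - {"dx": -0.264, "dy": -0.381, "dz": 0.06, "yaw": -0.582, "claw": -0.3}
    - {"dx": -0.264, "dy": -0.381, "dz": 0.1, "yaw": -0.582, "claw": -0.3}
    - {"dx": -0.264, "dy": -0.381, "dz": 0.114, "yaw": -0.582, "claw": -0.3}
    - {"dx": -0.264, "dy": -0.381, "dz": 0.114, "yaw": -0.582, "claw": -0.3}

```text
time: 13.55
tool_pos: [0.5288, 0.0322, 0.0944]
tool_rot: [0.0, 0.992, -0.13, -0.001]
contact_force: [0.4, 0.1, -1.8]
gripper_width: 0.649
grasp_force: 12.7
```

Run:
```python
from h import *
s,M=st();s,im=shot("wrist","w6")
a=cv2.resize(im[130:370,130:450],(800,600),interpolation=cv2.INTER_CUBIC);cv2.imwrite("pics/c6.png",a)
p=[.5583,.0717,-.2607]
P=platept(p,(0,-.045,0));print("contact tcp rel tool",(M[:3,:3].T@(P-M[:3,3])-[.0174,-.0004,.0221]).round(4))
```

```text
t 13.55 p [0.5288 0.0322 0.0944] yaw -14.94 tz [-0.002  0.    -1.   ] F [ 0.4  0.1 -1.8] M [-0.02 -0.01 -0.04] w 0.649 g 12.7
contact tcp rel tool [ 0.001  -0.0004  0.0103]
```

View pics/c6.png

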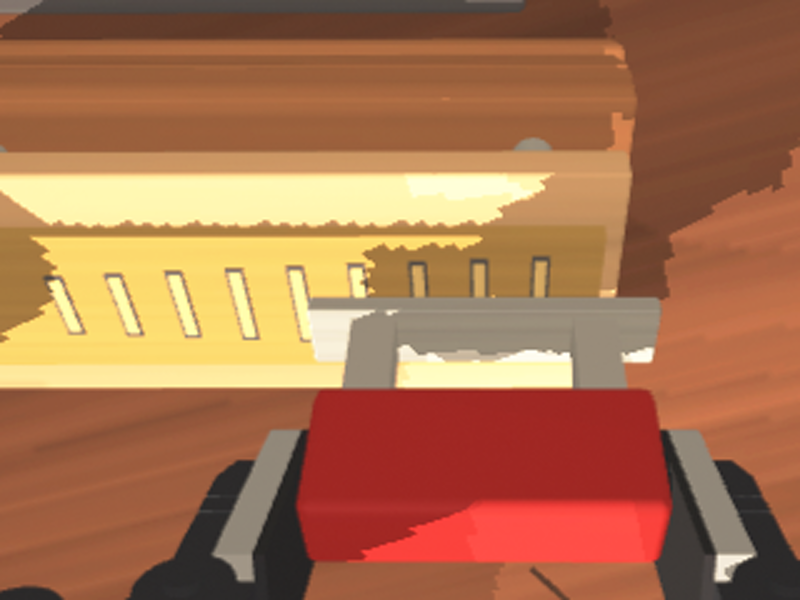

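The sole is parallel to the plate, and its tail overhangs the free end by about 9 mm. Now I approach along the normal.

Emit:
send_rows:
  increments:
    - {"dx": 0.002, "dy": 0, "dz": 0.008, "yaw": 0, "claw": -0.3}
    - {"dx": 0.002, "dy": 0, "dz": 0.014, "yaw": 0, "claw": -0.3}
    - {"dx": 0.002, "dy": 0, "dz": 0.016, "yaw": 0, "claw": -0.3}
    - {"dx": 0.002, "dy": 0, "dz": 0.016, "yaw": 0, "claw": -0.3}

```text
time: 14.1
tool_pos: [0.5305, 0.0321, 0.0873]
tool_rot: [-0.0, 0.992, -0.13, -0.0]
contact_force: [0.5, 0.8, -1.0]
gripper_width: 0.649
grasp_force: 12.7
```

Emit:
send_rows:
  increments:
    - {"dx": 0.0008, "dy": 0, "dz": 0.0018, "yaw": 0, "claw": -0.3}
    - {"dx": 0.0016, "dy": 0, "dz": 0.0036, "yaw": 0, "claw": -0.3}
    - {"dx": 0.0016, "dy": 0, "dz": 0.0036, "yaw": 0, "claw": -0.3}

```text
time: 14.48
tool_pos: [0.5312, 0.0318, 0.0854]
tool_rot: [0.0, 0.992, -0.13, -0.0]
contact_force: [-0.4, 0.5, -0.9]
gripper_width: 0.648
grasp_force: 12.7
```

Emit:
send_rows:
  increments:
    - {"dx": 0.0008, "dy": 0, "dz": 0.0018, "yaw": 0, "claw": -0.3}
    - {"dx": 0.0016, "dy": 0, "dz": 0.0036, "yaw": 0, "claw": -0.3}
    - {"dx": 0.0016, "dy": 0, "dz": 0.0036, "yaw": 0, "claw": -0.3}

```text
time: 14.85
tool_pos: [0.5321, 0.0317, 0.0839]
tool_rot: [-0.0, 0.992, -0.13, -0.0]
contact_force: [-1.4, 0.1, 0.7]
gripper_width: 0.652
grasp_force: 12.9
```

```bash
python3 -c "
from h import *
for i in range(2): st(); manip.grab_frame('wrist')"
```

```text
t 14.85 p [0.5321 0.0317 0.0839] yaw -14.92 tz [-0.  0. -1.] F [-1.4  0.1  0.7] M [-0.01  0.17 -0.05] w 0.652 g 12.9
t 14.9 p [0.5321 0.0316 0.0838] yaw -14.92 tz [-0.  0. -1.] F [-0.7  1.1  0.5] M [ 0.06  0.18 -0.02] w 0.655 g 12.9
```

Emit:
send_rows:
  increments:
    - {"dx": 0.0008, "dy": 0, "dz": 0.0018, "yaw": 0, "claw": -0.3}
    - {"dx": 0.0016, "dy": 0, "dz": 0.0036, "yaw": 0, "claw": -0.3}
    - {"dx": 0.0026, "dy": 0, "dz": 0.0058, "yaw": 0, "claw": -0.31}
    - {"dx": 0.0026, "dy": 0, "dz": 0.0058, "yaw": 0, "claw": -0.31}
    - {"dx": 0.0026, "dy": 0, "dz": 0.0058, "yaw": 0, "claw": -0.31}

```text
time: 15.58
tool_pos: [0.5333, 0.0313, 0.081]
tool_rot: [0.0, 0.992, -0.13, -0.0]
contact_force: [-2.3, 0.1, 2.8]
gripper_width: 0.657
grasp_force: 2.9
```

Run:
```python
from h import *
for i in range(2): st(); s,im=shot("wrist",f"w7{i}")
a=cv2.resize(im[130:370,130:450],(800,600),interpolation=cv2.INTER_CUBIC);cv2.imwrite("pics/c7.png",a)
```

```text
t 15.57 p [0.5333 0.0313 0.081 ] yaw -14.92 tz [-0. -0. -1.] F [-2.3  0.1  2.8] M [ 0.01  0.41 -0.03] w 0.657 g 2.9
t 15.62 p [0.5333 0.0313 0.081 ] yaw -14.92 tz [ 0. -0. -1.] F [-1.6  0.2  2.6] M [ 0.06  0.28 -0.01] w 0.655 g 2.9
```

Emit:
send_rows:
  increments:
    - {"dx": 0.0006, "dy": 0, "dz": 0.0014, "yaw": 0, "claw": -0.3}
    - {"dx": 0.0006, "dy": 0, "dz": 0.0014, "yaw": 0, "claw": -0.3}
    - {"dx": 0.0006, "dy": -0.004, "dz": 0.0014, "yaw": 0, "claw": -0.3}
    - {"dx": 0.0006, "dy": -0.012, "dz": 0.0014, "yaw": 0, "claw": -0.3}
    - {"dx": 0.0006, "dy": -0.02, "dz": 0.0014, "yaw": 0, "claw": -0.3}
    - {"dx": 0.0006, "dy": -0.028, "dz": 0.0014, "yaw": 0, "claw": -0.3}
    - {"dx": 0.0006, "dy": -0.036, "dz": 0.0014, "yaw": 0, "claw": -0.3}
    - {"dx": 0.0006, "dy": -0.044, "dz": 0.0014, "yaw": 0, "claw": -0.3}
    - {"dx": 0.0006, "dy": -0.052, "dz": 0.0014, "yaw": 0, "claw": -0.3}
    - {"dx": 0.0006, "dy": -0.06, "dz": 0.0014, "yaw": 0, "claw": -0.3}

```text
time: 16.92
tool_pos: [0.5414, 0.0605, 0.0801]
tool_rot: [0.0, 0.992, -0.13, -0.0]
contact_force: [-3.9, -3.3, 4.4]
gripper_width: 0.646
grasp_force: 12.2
```

Emit:
send_rows:
  increments:
    - {"dx": 0, "dy": -0.008, "dz": 0, "yaw": 0, "claw": -0.3}
    - {"dx": 0, "dy": -0.016, "dz": 0, "yaw": 0, "claw": -0.3}
    - {"dx": 0, "dy": -0.024, "dz": 0, "yaw": 0, "claw": -0.3}
    - {"dx": 0, "dy": -0.032, "dz": 0, "yaw": 0, "claw": -0.3}
    - {"dx": 0, "dy": -0.04, "dz": 0, "yaw": 0, "claw": -0.3}
    - {"dx": 0, "dy": -0.048, "dz": 0, "yaw": 0, "claw": -0.3}
    - {"dx": 0, "dy": -0.056, "dz": 0, "yaw": 0, "claw": -0.3}
    - {"dx": 0, "dy": -0.062, "dz": 0, "yaw": 0, "claw": -0.3}
    - {"dx": 0, "dy": -0.064, "dz": 0, "yaw": 0, "claw": -0.3}

```text
time: 18.05
tool_pos: [0.5496, 0.0913, 0.0801]
tool_rot: [0.0, 0.992, -0.13, -0.0]
contact_force: [-4.2, -2.4, 3.6]
gripper_width: 0.648
grasp_force: 12.2
```

Run:
```python
from h import *
for i in range(2): s,M=st(); s,im=shot("wrist",f"w8{i}")
p=[.5583,.0717,-.2607];d=s["tool_pos"][:2]-p[:2];print("y",d@[-np.sin(p[2]),np.cos(p[2])])
```

```text
t 18.05 p [0.5496 0.0913 0.0801] yaw -14.91 tz [-0.  0. -1.] F [-4.2 -2.4  3.6] M [-0.69  0.57 -0.09] w 0.648 g 12.2
t 18.1 p [0.5496 0.0914 0.0801] yaw -14.92 tz [ 0.  0. -1.] F [-3.6 -2.7  4. ] M [-0.49  0.52 -0.09] w 0.65 g 12.2
y 0.016772197645508746
```

The stroke is done: about 6 N throughout, and the leading edge stopped about 7 mm short of the clip. Now I lift along the normal and go back beside the tray.

Emit:
send_rows:
  increments:
    - {"dx": -0.01, "dy": 0, "dz": -0.022, "yaw": 0, "claw": -0.3}
    - {"dx": -0.025, "dy": 0.01, "dz": -0.054, "yaw": 0, "claw": -0.3}
    - {"dx": -0.04, "dy": 0.03, "dz": -0.12, "yaw": 0, "claw": -0.3}
    - {"dx": -0.15, "dy": 0.528, "dz": -0.14, "yaw": 0.582, "claw": -0.3}
    - {"dx": -0.15, "dy": 0.528, "dz": -0.14, "yaw": 0.582, "claw": -0.3}
    - {"dx": -0.15, "dy": 0.528, "dz": -0.14, "yaw": 0.582, "claw": -0.3}
    - {"dx": -0.15, "dy": 0.528, "dz": -0.14, "yaw": 0.582, "claw": -0.3}
    - {"dx": -0.15, "dy": 0.528, "dz": -0.14, "yaw": 0.582, "claw": -0.3}
    - {"dx": -0.15, "dy": 0.528, "dz": -0.14, "yaw": 0.582, "claw": -0.3}
    - {"dx": -0.15, "dy": 0.528, "dz": -0.14, "yaw": 0.582, "claw": -0.3}
    - {"dx": -0.15, "dy": 0.528, "dz": -0.14, "yaw": 0.582, "claw": -0.3}

```text
time: 19.52
tool_pos: [0.4095, -0.1437, 0.15]
tool_rot: [-0.0, 0.844, -0.536, -0.0]
contact_force: [-0.1, 1.1, -0.5]
gripper_width: 0.652
grasp_force: 12.5
```

Run:
```python
from h import *
s,M=st(); s,im=shot("wrist","w9")
T0=np.array([.4333,-.1962,0]);v=M[:3,:3].T@(s["tool_pos"]-T0);print("tcp in tray(toolaxes)",v.round(4))
hsv=cv2.cvtColor(im,cv2.COLOR_BGR2HSV);red=((hsv[...,0]<5)|(hsv[...,0]>174))&(hsv[...,1]>170)
ys,xs=np.nonzero(red[200:420,180:460]);print("red rows",ys.min()+200,ys.max()+200,"cols",xs.min()+180,xs.max()+180)
o=cv2.imread("pics/w5.png");hs=cv2.cvtColor(o,cv2.COLOR_BGR2HSV);r0=((hs[...,0]<5)|(hs[...,0]>174))&(hs[...,1]>170)
ys,xs=np.nonzero(r0[200:420,180:460]);print("before",ys.min()+200,ys.max()+200,xs.min()+180,xs.max()+180)
# column profile for edges at x=320
for nm,i in(("now",im),("w5",o)):
    g=i[225:370,320].astype(int);d=np.abs(np.diff(g,axis=0)).sum(1);print(nm,[(225+k,int(d[k])) for k in np.nonzero(d>40)[0]])
```

```text
t 19.52 p [ 0.4095 -0.1437  0.15  ] yaw -64.78 tz [ 0.  0. -1.] F [-0.1  1.1 -0.5] M [ 0.02 -0.06  0.01] w 0.652 g 12.5
tcp in tray(toolaxes) [-0.0577 -0.0008 -0.15  ]
red rows 286 354 cols 249 398
before 286 354 249 398
now [(np.int64(248), 81), (np.int64(260), 330), (np.int64(273), 65), (np.int64(274), 272), (np.int64(275), 55), (np.int64(284), 59), (np.int64(285), 61), (np.int64(354), 89)]
w5 [(np.int64(248), 88), (np.int64(259), 308), (np.int64(273), 44), (np.int64(274), 262), (np.int64(275), 51), (np.int64(284), 74), (np.int64(285), 65), (np.int64(354), 73)]
```

The file's pose in the grip is unchanged by the stroke. I descend outside the tray wall, then push the sole against the wall to level it.

Emit:
send_rows:
  increments:
    - {"dx": 0, "dy": 0, "dz": 0.1, "yaw": 0, "claw": -0.3}
    - {"dx": 0, "dy": 0, "dz": 0.2, "yaw": 0, "claw": -0.3}
    - {"dx": 0, "dy": 0, "dz": 0.225, "yaw": 0, "claw": -0.3}
    - {"dx": 0, "dy": 0, "dz": 0.24, "yaw": 0, "claw": -0.3}
    - {"dx": 0, "dy": 0, "dz": 0.24, "yaw": 0, "claw": -0.3}

```text
time: 20.2
tool_pos: [0.4103, -0.1451, 0.0315]
tool_rot: [-0.0, 0.844, -0.537, 0.001]
contact_force: [-0.2, -0.2, -0.4]
gripper_width: 0.653
grasp_force: 12.6
```

Emit:
send_rows:
  increments:
    - {"dx": 0.006, "dy": 0, "dz": 0, "yaw": 0, "claw": -0.3}
    - {"dx": 0.012, "dy": 0, "dz": 0, "yaw": 0, "claw": -0.3}
    - {"dx": 0.018, "dy": 0, "dz": 0, "yaw": 0, "claw": -0.3}
    - {"dx": 0.022, "dy": 0, "dz": 0, "yaw": 0, "claw": -0.3}

```text
time: 20.7
tool_pos: [0.4147, -0.1539, 0.0327]
tool_rot: [-0.001, 0.844, -0.537, -0.001]
contact_force: [-5.9, 8.5, 13.5]
gripper_width: 0.654
grasp_force: 15.0
```

Emit:
send_rows:
  increments:
    - {"dx": -0.012, "dy": 0, "dz": 0, "yaw": 0, "claw": -0.3}
    - {"dx": -0.022, "dy": 0, "dz": 0, "yaw": 0, "claw": -0.3}
    - {"dx": -0.022, "dy": 0, "dz": 0, "yaw": 0, "claw": -0.3}

```text
time: 21.08
tool_pos: [0.4089, -0.1444, 0.03]
tool_rot: [0.0, 0.844, -0.537, 0.0]
contact_force: [-0.5, -0.5, -0.7]
gripper_width: 0.652
grasp_force: 13.4
```

```bash
cat > edges.py <<'E'
from h import *
import sys
s,M=st(); s,im=shot("wrist",sys.argv[1])
v=M[:3,:3].T@(s["tool_pos"]-np.array([.4333,-.1962,0]));print("tcp rel tray (tool axes)",v.round(4))
for x in (260,323,385):
    g=im[215:370,x].astype(int);d=np.abs(np.diff(g,axis=0)).sum(1);print(x,[(215+int(k),int(d[k])) for k in np.nonzero(d>45)[0]])
E
python3 edges.py w10
```

```text
t 21.07 p [ 0.4089 -0.1444  0.03  ] yaw -64.92 tz [ 0. -0. -1.] F [-0.5 -0.5 -0.7] M [-0.    0.04 -0.03] w 0.652 g 13.4
tcp rel tray (tool axes) [-0.0573  0.0002 -0.0301]
260 [(241, 116), (242, 81), (254, 71), (261, 73), (265, 174), (266, 177), (287, 171), (288, 228), (294, 60), (363, 82)]
323 [(226, 94), (241, 120), (242, 57), (257, 75), (261, 76), (267, 325), (287, 152), (288, 200), (294, 91), (363, 78)]
385 [(227, 83), (233, 143), (241, 134), (242, 164), (257, 98), (261, 97), (265, 64), (266, 236), (267, 69), (288, 306), (289, 70), (294, 97), (363, 80)]
```

```bash
cat >> h.py <<'E'
def rowfit(L,rows):
    p=manip.camera_params("wrist");K=np.array(p["camera_matrix"]);E=np.linalg.inv(p["tool_from_camera"])
    f=lambda q:[proj((K,E),R.from_euler("y",q[2]).apply([l[0]/1e3,0,-l[1]/1e3])+[q[0],0,q[1]])[1]-r for l,r in zip(L,rows)]
    r=least_squares(f,[.015,.02,.4],x_scale=[.01,.01,.1]);print("x,z mm",(r.x[:2]*1e3).round(1),"tilt",np.degrees(r.x[2]).round(1),"res",r.fun.round(1))
E
python3 - <<'E'
from h import *
L=[(7,0),(-7,4),(8,22),(-8,46)]
rowfit(L,[248.5,274.5,285.5,354.5])
for b in(257.5,261.5):rowfit(L,[b,288,294,363.5])
E
```

```text
x,z mm [15.8 27. ] tilt 28.1 res [ 0.5 -0.4 -0.3  0.2]
x,z mm [10.9 24.2] tilt 21.1 res [ 2.1 -1.6 -1.3  0.7]
x,z mm [ 8.4 27.8] tilt 20.6 res [ 0.2 -0.1 -0.1  0.1]
```

Emit:
send_rows:
  increments:
    - {"dx": 0, "dy": 0, "dz": 0.003, "yaw": 0, "claw": -0.3}
    - {"dx": 0.008, "dy": 0, "dz": 0.003, "yaw": 0, "claw": -0.3}
    - {"dx": 0.016, "dy": 0, "dz": 0.003, "yaw": 0, "claw": -0.3}
    - {"dx": 0.022, "dy": 0, "dz": 0.003, "yaw": 0, "claw": -0.3}
    - {"dx": 0.026, "dy": 0, "dz": 0.003, "yaw": 0, "claw": -0.3}

```text
time: 21.75
tool_pos: [0.4141, -0.1555, 0.0284]
tool_rot: [-0.001, 0.843, -0.537, -0.002]
contact_force: [-1.0, 4.4, 1.8]
gripper_width: 0.653
grasp_force: 13.8
```

Emit:
send_rows:
  increments:
    - {"dx": 0.003, "dy": 0, "dz": 0, "yaw": 0, "claw": -0.3}
    - {"dx": 0.006, "dy": 0, "dz": 0, "yaw": 0, "claw": -0.3}
    - {"dx": 0.008, "dy": 0, "dz": 0, "yaw": 0, "claw": -0.3}

```text
time: 22.12
tool_pos: [0.4159, -0.1593, 0.0284]
tool_rot: [-0.001, 0.844, -0.537, -0.001]
contact_force: [-1.4, 4.1, 2.3]
gripper_width: 0.65
grasp_force: 13.8
```

```bash
python3 edges.py w11
```

```text
t 22.12 p [ 0.4159 -0.1593  0.0284] yaw -64.95 tz [-0.002  0.002 -1.   ] F [-1.4  4.1  2.3] M [ 0.82  0.38 -0.07] w 0.65 g 13.8
tcp rel tray (tool axes) [-0.0409  0.0002 -0.0283]
260 [(242, 172), (249, 101), (250, 83), (254, 54), (267, 49), (268, 181), (276, 92), (299, 365), (300, 140), (338, 51), (366, 46), (367, 66)]
323 [(225, 58), (276, 220), (277, 67), (299, 365), (300, 146), (367, 76)]
385 [(239, 49), (262, 86), (268, 68), (269, 73), (276, 147), (277, 47), (299, 276), (300, 237), (338, 46), (367, 76)]
```

Emit:
send_rows:
  increments:
    - {"dx": 0.003, "dy": 0, "dz": 0, "yaw": 0, "claw": -0.3}
    - {"dx": 0.006, "dy": 0, "dz": 0, "yaw": 0, "claw": -0.3}
    - {"dx": 0.008, "dy": 0, "dz": 0, "yaw": 0, "claw": -0.3}

```text
time: 22.55
tool_pos: [0.418, -0.1637, 0.0286]
tool_rot: [-0.0, 0.844, -0.537, -0.0]
contact_force: [-2.4, 4.3, 1.9]
gripper_width: 0.655
grasp_force: 13.9
```

```bash
python3 edges.py w12
python3 - <<'E'
import cv2
im=cv2.imread("pics/w12.png")
for x in(323,350):
    print(x,[(r,im[r,x][::-1].tolist()) for r in range(240,372,4)])
E
```

```text
t 22.55 p [ 0.418  -0.1637  0.0286] yaw -64.94 tz [-0.  0. -1.] F [-2.4  4.3  1.9] M [ 0.8   0.34 -0.05] w 0.655 g 13.9
tcp rel tray (tool axes) [-0.036   0.0001 -0.0286]
260 [(245, 194), (259, 156), (264, 47), (277, 64), (278, 166), (304, 372), (305, 128)]
323 [(226, 63), (280, 177), (286, 49), (303, 93), (304, 316), (305, 82)]
385 [(249, 46), (255, 52), (272, 82), (278, 152), (279, 129), (304, 354), (305, 165)]
323 [(240, [175, 122, 80]), (244, [172, 120, 78]), (248, [175, 122, 80]), (252, [178, 123, 81]), (256, [174, 121, 79]), (260, [169, 118, 77]), (264, [181, 126, 82]), (268, [198, 137, 89]), (272, [195, 134, 88]), (276, [181, 133, 88]), (280, [194, 144, 95]), (284, [254, 233, 156]), (288, [246, 236, 212]), (292, [246, 236, 214]), (296, [246, 236, 215]), (300, [248, 239, 218]), (304, [234, 205, 174]), (308, [147, 37, 33]), (312, [147, 38, 34]), (316, [147, 37, 33]), (320, [147, 37, 33]), (324, [147, 38, 33]), (328, [147, 37, 33]), (332, [147, 37, 33]), (336, [157, 40, 35]), (340, [227, 58, 51]), (344, [250, 72, 64]), (348, [250, 75, 66]), (352, [251, 76, 67]), (356, [251, 78, 69]), (360, [255, 90, 80]), (364, [255, 91, 80]), (368, [255, 91, 80])]
350 [(240, [188, 131, 86]), (244, [197, 136, 88]), (248, [220, 152, 97]), (252, [225, 158, 101]), (256, [225, 158, 102]), (260, [199, 136, 90]), (264, [171, 119, 78]), (268, [154, 108, 72]), (272, [152, 106, 71]), (276, [181, 133, 88]), (280, [254, 232, 157]), (284, [254, 232, 158]), (288, [246, 236, 214]), (292, [246, 236, 212]), (296, [247, 236, 214]), (300, [248, 238, 216]), (304, [246, 237, 214]), (308, [147, 37, 33]), (312, [147, 37, 33]), (316, [147, 37, 33]), (320, [147, 36, 33]), (324, [147, 37, 33]), (328, [147, 36, 32]), (332, [148, 38, 34]), (336, [156, 39, 36]), (340, [225, 56, 50]), (344, [249, 72, 64]), (348, [250, 73, 66]), (352, [251, 74, 67]), (356, [251, 76, 67]), (360, [251, 77, 69]), (364, [255, 88, 79]), (368, [255, 89, 78])]
```

Run:
```python
from h import *
im=cv2.imread("pics/w12.png");g=im[360:385,350].astype(int);print([(360+i,v[::-1].tolist()) for i,v in enumerate(g)][4:20])
L=[(7,4),(8,22),(8,46),(-8,46)]
for n in(369,371,373):rowfit(L,[286.5,304.5,337,n])
```

```text
[(364, [255, 88, 79]), (365, [255, 88, 78]), (366, [255, 88, 77]), (367, [255, 90, 78]), (368, [255, 89, 78]), (369, [255, 86, 77]), (370, [200, 99, 68]), (371, [173, 100, 68]), (372, [174, 100, 68]), (373, [174, 100, 68]), (374, [175, 100, 68]), (375, [174, 100, 68]), (376, [174, 100, 68]), (377, [173, 100, 67]), (378, [173, 101, 68]), (379, [172, 100, 66])]
x,z mm [-6.1 32.2] tilt 4.2 res [ 0.1 -0.2  0.1 -0. ]
x,z mm [-3.8 26.8] tilt 3.0 res [ 0.2 -0.3  0.1 -0. ]
x,z mm [-1.6 21.7] tilt 1.8 res [ 0.3 -0.4  0.2 -0. ]
```

Tilt is about 3°, nearly flat. I lift over the wall and lower into the tray.

Emit:
send_rows:
  increments:
    - {"dx": -0.006, "dy": 0, "dz": 0, "yaw": 0, "claw": -0.3}
    - {"dx": -0.006, "dy": 0, "dz": -0.03, "yaw": 0, "claw": -0.3}
    - {"dx": -0.006, "dy": 0, "dz": -0.06, "yaw": 0, "claw": -0.3}
    - {"dx": 0.03, "dy": 0, "dz": -0.06, "yaw": 0, "claw": -0.3}
    - {"dx": 0.072, "dy": 0, "dz": -0.06, "yaw": 0, "claw": -0.3}
    - {"dx": 0.072, "dy": 0, "dz": -0.03, "yaw": 0, "claw": -0.3}
    - {"dx": 0.072, "dy": 0, "dz": -0.012, "yaw": 0, "claw": -0.3}
    - {"dx": 0.072, "dy": 0, "dz": -0.012, "yaw": 0, "claw": -0.3}

```text
time: 23.6
tool_pos: [0.4316, -0.195, 0.0325]
tool_rot: [-0.0, 0.844, -0.537, -0.002]
contact_force: [-1.1, 0.4, -1.6]
gripper_width: 0.654
grasp_force: 13.6
```

Emit:
send_rows:
  increments:
    - {"dx": 0, "dy": 0, "dz": 0.003, "yaw": 0, "claw": -0.3}
    - {"dx": 0, "dy": 0, "dz": 0.005, "yaw": 0, "claw": -0.3}
    - {"dx": 0, "dy": 0, "dz": 0.005, "yaw": 0, "claw": -0.3}

```text
time: 23.98
tool_pos: [0.4334, -0.1963, 0.0324]
tool_rot: [0.0, 0.844, -0.537, 0.0]
contact_force: [-0.6, -0.1, -2.2]
gripper_width: 0.652
grasp_force: 13.6
```

Emit:
send_rows:
  increments:
    - {"dx": 0, "dy": 0, "dz": 0.002, "yaw": 0, "claw": -0.3}
    - {"dx": 0, "dy": 0, "dz": 0.003, "yaw": 0, "claw": -0.3}
    - {"dx": 0, "dy": 0, "dz": 0.003, "yaw": 0, "claw": -0.3}

```text
time: 24.35
tool_pos: [0.4332, -0.1963, 0.0306]
tool_rot: [0.0, 0.844, -0.537, -0.0]
contact_force: [-0.1, -0.1, -1.8]
gripper_width: 0.659
grasp_force: 13.6
```

Emit:
send_rows:
  increments:
    - {"dx": 0, "dy": 0, "dz": 0.002, "yaw": 0, "claw": -0.3}
    - {"dx": 0, "dy": 0, "dz": 0.003, "yaw": 0, "claw": -0.3}
    - {"dx": 0, "dy": 0, "dz": 0.003, "yaw": 0, "claw": -0.3}

```text
time: 24.72
tool_pos: [0.4335, -0.1967, 0.0303]
tool_rot: [0.0, 0.844, -0.537, -0.0]
contact_force: [-4.0, 1.6, 6.6]
gripper_width: 0.657
grasp_force: 14.6
```

Emit:
send_rows:
  increments:
    - {"dx": 0, "dy": 0, "dz": 0, "yaw": 0, "claw": -0.315}
    - {"dx": 0, "dy": 0, "dz": 0, "yaw": 0, "claw": -0.315}
    - {"dx": 0, "dy": 0, "dz": -0.002, "yaw": 0, "claw": -0.36}
    - {"dx": 0, "dy": 0, "dz": -0.002, "yaw": 0, "claw": -0.6}
    - {"dx": 0, "dy": 0, "dz": -0.002, "yaw": 0, "claw": -0.7}
    - {"dx": 0, "dy": 0, "dz": -0.002, "yaw": 0, "claw": -0.7}
    - {"dx": 0, "dy": 0, "dz": -0.05, "yaw": 0, "claw": -0.7}
    - {"dx": 0, "dy": 0, "dz": -0.15, "yaw": 0, "claw": -0.7}
    - {"dx": 0, "dy": 0, "dz": -0.32, "yaw": 0, "claw": -0.7}
    - {"dx": 0, "dy": 0, "dz": -0.32, "yaw": 0, "claw": -0.7}
    - {"dx": 0, "dy": 0, "dz": -0.32, "yaw": 0, "claw": -0.7}
    - {"dx": 0, "dy": 0, "dz": -0.32, "yaw": 0, "claw": -0.7}

```text
time: 26.22
tool_pos: [0.4324, -0.1957, 0.1872]
tool_rot: [-0.0, 0.844, -0.537, -0.001]
contact_force: [0.5, 0.9, -0.7]
gripper_width: 0.85
grasp_force: 0.0
```

Run:
```python
from h import *
s,M=st(); s,im=shot("wrist","w13"); shot("top","t13"); shot("side","s13")
c=wcam("w13");o=cv2.imread("pics/w3.png");co=wcam("w3")
def red(i):
    h=cv2.cvtColor(i,cv2.COLOR_BGR2HSV);m=(((h[...,0]<5)|(h[...,0]>174))&(h[...,1]>150)).astype(np.uint8)
    n,l,st_,ce=cv2.connectedComponentsWithStats(m);k=1+np.argmax(st_[1:,4]);cnt=cv2.findContours((l==k).astype(np.uint8),0,1)[0][0];return st_[k],cv2.minAreaRect(cnt)
print("now",red(im));print("before",red(o))
# predicted outline if file flat at tray centre, tcp grasp position
def hull(c,x,y,a,tilt=0):
    P=[]
    for l in [(i,j,k) for i in(-28,28) for j in(-8,8) for k in(22,46)]:
        v=R.from_euler("xz",[tilt,a]).apply(np.array(l)/1e3);P.append(proj(c,v+[x,y,.008]))
    return cv2.minAreaRect(np.array(P,np.float32))
print("pred before",hull(co,.4269,-.1976,-2.7533));print("pred now",hull(c,.4335,-.1967,np.radians(-154.9)))
# top/side change vs start
for n in("top","side"):
    a=cv2.imread(f"pics/{n}0.png");b=cv2.imread(f"pics/{n}13.png" if 0 else f"pics/{n[0]}13.png")
```

```text
t 26.23 p [ 0.4324 -0.1957  0.1872] yaw -64.94 tz [-0.002  0.002 -1.   ] F [ 0.5  0.9 -0.7] M [0.01 0.02 0.04] w 0.85 g 0.0
now (array([ 287,  210,   72,   26, 1766], dtype=int32), ((322.5, 222.5), (25.0, 71.0), 90.0))
before (array([ 299,  205,   72,   34, 1742], dtype=int32), ((334.5600280761719, 221.08001708984375), (70.71067810058594, 25.17300033569336), 8.130101203918457))
pred before ((336.15069580078125, 221.26971435546875), (72.61564636230469, 26.99901008605957), 6.468530178070068)
pred now ((323.2962951660156, 222.3470458984375), (27.40682029724121, 73.47573852539062), 89.9437026977539)
```

Run:
```python
from h import *
a=cv2.imread("pics/t3.png")[180:290,215:330];b=cv2.imread("pics/t13.png")[180:290,215:330]
d=cv2.absdiff(a,b).max(2);print("changed px",(d>60).sum(),np.argwhere(d>60)[:10].tolist())
if (d>60).sum()<150: print(manip.job_done())
```

```text
changed px 0 []
the job is handed in; nothing more can be done
None
```

I handed the job in after about 26 s on the robot's clock; the judge returned no verdict. The loupe is parked at its end stop, the file made one stroke of about 62 mm towards the clip at roughly 6 N (stopping about 7 mm short of it), and it now lies flat and released in its tray.

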